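# Slide a spacer blank along the rail into the corner of a milling fixture and lock the cam

## Robot

A 7-joint arm with a two-finger parallel gripper is mounted at the origin on the work surface. World frame = base frame: x ahead of the robot, y to its left, z up, the work surface at z = 0. Lengths are in mm, angles in degrees, forces in N, time in s.
With the tool pointing down it reaches from about 400 to 900 mm from the base axis. Payload 5.5 kg.
Tool frame: the origin (TCP) lies between the finger pads; the fingertips stand 14 mm ahead of it and the grasp point (between the pads) lies 5 mm behind it (robot.tcp_to_tips is the distance from the TCP to the fingertips, in mm); y points along the fingers, z is the direction in which the jaws open and shut, and the axes are right-handed (so a half turn about y gives the same grasp; the last joint's range is limited). The gripper opens to 85 mm and grips with 20 to 120 N. Pads are 22 mm wide; open, the fingers measure 114 mm over their backs; the gripper's body (76 mm by 85 mm) begins 54 mm behind the grasp point. The pads swing forward as they close: fully open they stand 13 mm farther back than shut.
Start: joints at [84.294, 28.699, -24.465, 88.831, 12.651, 65.22, -12.049], TCP at [230.713, -607.677, 245.31] pointing down, gripper open.
Joint ranges: [-164.97, 164.97], [-17.58, 116.51], [-87.97, 89.64], [11.32, 138.91], [-80.73, 260.73], [10.89, 115.49], [-147.41, 147.41]. Speed limits (degrees/s): [147.25, 147.25, 180, 180, 180, 180, 180].

## Interface

Orientations are given as [roll, pitch, yaw] about the fixed x, y, z axes, in that order (R = Rz(yaw) Ry(pitch) Rx(roll)).
In Python, from rig import robot gives the robot as it stands.
- The arm moves only by the tool play_rows, never from a script. Its argument "deltas" is a list of rows, each a list of 7 numbers: the shift along the tool's x, y, z as a fraction of full scale, then the turn, a rotation vector about the tool's x, y, z as a fraction of full scale, then the closure, from 0 (fully open) to 1 (shut). In form: [[tx, ty, tz, wx, wy, wz, jaw], ...]. A call has 1 to 12 rows; each row is the pose to reach, as a shift and turn from the pose commanded when the call began, along the tool's axes at that moment; what a row does not reach only later rows make up. Full scale, the value 1, is 300 mm for a shift and 1.5 rad for a turn. A row lasts 1/8 s, in which the tool goes at most 62.5 mm and 10.7 degrees, less where a joint would pass 70% of its speed; a pose out of reach is approached as far as the arm can. A call with a number of a shift or a turn outside -1 to 1 is refused whole. A call with a gripper value outside its range is refused whole. The fingers move at their own pace and stop on an object; "force" is the grip in N (left out, the last holds). Time passes only in rows, so rows that repeat a pose let the fingers close. It gives the time, the measured TCP pose, the force and the opening at its end, in the units of the state.
- robot.sense(): the state, without advancing time (a new reading comes with each control period).
- robot.capture(name): name is "side" or "top" or "wrist"; returns a dict with "img" (480x640x3 uint8, blue, green, red), "fx", "fy", "cx", "cy" (pixels), "pose" (4x4, takes a point from camera to world coordinates). Camera axes: x right, y down, z forward; pixel columns grow to the right and rows downward; lengths in mm; the calibration is good to about 2 mm. The wrist camera is an equidistant fisheye: a pixel r from the principal point sees the ray r / f radians off the axis. A picture is of the moment at which its call begins. There is no depth.
- robot.hand_in(): hands the job in, once; it reports no verdict.
The state is a dict: "time_s": time; "joint_pos": joint angles; "qd": joint speeds; "joint_efforts": joint torques, N m; "ee_pos": TCP position; "tcp_rot": TCP orientation; "wrist_force": force on the tool from outside, world axes, zero at the start; "wrist_torque": the same for the moment, N m; "gripper_width": finger opening in mm.
Only numpy, scipy, OpenCV 4.12 (cv2) and the standard library are available. Lean on these libraries where they do the work, as an engineer would, in place of code of your own. Each camera call takes 0.05 s, during which the arm holds its last target.

## Task

Load the milling fixture by pushing with the fingertips, lifting nothing: push the brass blank straight across, flat against the back rail, then slide it along the rail, keeping it flat against it, until it is fully home in the corner against the end stop. Then swing the red-balled cam lever round by pushing it until it is tight and lies along the rail, leaving the blank clamped, and leave the things lying around the fixture alone.

Things in the scene. Friction and masses are not known exactly. Their poses are not given: they have to be found in the camera images.
- fixture: Fixed grey steel milling fixture screwed to the bench. Origin on the bench under the plate; x points across the plate to the back rail, y along the rail to the corner, z up. Plate 150 mm (x -95 to +55) by 230 mm (y -115 to +115), flat top 20 mm above the bench; a bolted lug at each end, 20 mm high with its bolt, reaches to y = +-146 mm. The cam clamp stands opposite the rail at the corner.
- rail_mid (a point): Middle of the top edge of the dark back rail's working face, 30 mm above the bench (10 above the plate). The face is flat and upright at fixture x = +30 mm and runs straight along y from -111 to +111 mm; the rail is 22 mm thick behind it. Axes as the fixture's.
- end_stop (a point): Middle of the top edge of the dark end stop's working face, 34 mm above the bench. The face is upright at fixture y = +85 mm, square to the rail, from x = -16 to +29 mm; the block is 25 mm thick behind it. Rail and stop make the corner. Axes as the fixture's.
- blank: Loose brass spacer blank, a block 30 (own x) by 48 (own y) by 20 mm high (z) with two dark holes in its top, about 0.24 kg. Origin: centre of its underside. It starts flat on the plate, 37 to 72 mm short of the rail and 100 to 140 mm short of the corner, turned up to 0.5 rad. It slides with ordinary metal friction (a push of 1 to 2 N).
- seat (a point): Point on the plate top, 20 mm above the bench, where the blank's origin lies when it is fully home against rail and end stop with its long side along the rail (fixture x = +15, y = +61 mm). Its axes are those of the fixture.
- cam_lever (a joint): Angle of the cam clamp's lever about its upright axis, rad; 0 is open, stop at 1.95, grows counter-clockwise from above. At angle a the lever points (a - 3.49) rad counter-clockwise from fixture +x: at 0 to -x and a little +y, at 1.92 along the rail to -y. Starts 0 to 0.5, stays where left (0.06 N m). From about 1.45 on it presses a seated blank to the rail; above 1.6 it is tight.
- cam_axis (a point): Point on the cam's axis, 40 mm above the bench, at fixture x = -17.6, y = +61 mm. Cam disc under the lever: radius 14 mm, 4 mm off-centre, top 34.5 mm above the bench; open, it leaves a blank that lies against the rail 3 to 5 mm of room. The hub on it: radius 9.5 mm, top 48.5 mm above the bench.
- lever_ball (a point): Centre of the red ball, 22 mm across, at the end of the lever, 75 mm from the cam axis and 46 mm above the bench. The lever is a round bar 9 mm thick running from the hub (40 mm above the bench) to the ball.
- finished_spacer: Bystander: loose aluminium spacer 30 by 48 by 20 mm on the bench off the rail's open end. Origin: centre of its underside.
- oil_bottle: Bystander: white plastic oil bottle with a red cap, 56 mm across, 130 mm high, standing on the bench off the corner. Origin: centre of its underside.
- chip_brush: Bystander: brush 170 mm long lying on the bench behind the rail. Origin: on its underside.
- try_square: Bystander: steel try square, blade about 100 mm and stock 75 mm, lying on the bench beyond the end stop. Origin: on its underside.
Things that resemble listed ones, but are neither listed nor needed, are in the scene too. There is more than one size of the blank; the one meant has the size given above.

How it is judged:
By the outcome, as a careful person would: the job done as asked, in the order asked, and still so for the second after the job is handed in, with the robot touching nothing.
It also fails if it takes over 64 s, if anything falls off the work surface, if the arm or the gripper's body presses on something with over 40 N, if the wrist force passes 120 N, or if a joint passes its speed limit or range.

## Working session

There is one attempt and no reset: what is moved stays moved. The work goes in short steps, Python scripts to look and compute and a tool call to move; the robot and the scene stay as the last step left them, time stands still between calls to the robot, and variables do not carry over. Pictures are saved under pics/ and viewed, and the job is handed in when it is done.

Besides the shell and the picture viewer there is one more tool, called after "Emit:" as name(argument=value, ...), one argument or row to a line, values as JSON. play_rows: Moves the arm, as the interface text tells. Its arguments: {"type":"object","properties":{"deltas":{"type":"array"},"force":{"type":"number"}},"required":["deltas"]}

```bash
ls; mkdir -p pics
python3 - <<'E'
from rig import robot
import cv2,numpy as np
s=robot.sense();print({k:np.round(v,2) for k,v in s.items()})
for n in ["side","top","wrist"]:
    c=robot.capture(n);cv2.imwrite(f"pics/{n}0.png",c["img"]);print(n,c["fx"],c["fy"],c["cx"],c["cy"],np.round(c["pose"],3).tolist())
E
```

```text
pics
{'time_s': np.float64(0.0), 'joint_pos': array([ 84.3 ,  28.75, -24.45,  88.89,  12.65,  65.22, -12.05]), 'qd': array([-0.05, -0.03,  0.  ,  0.  ,  0.04, -0.03,  0.02]), 'joint_efforts': array([ 0.000e+00, -5.695e+01, -5.820e+00, -2.809e+01,  1.000e-02,
        1.000e-02,  0.000e+00]), 'ee_pos': array([ 230.36, -607.08,  244.23]), 'tcp_rot': array([ -90.11,    0.  , -159.21]), 'wrist_force': array([-0.27,  0.58, -0.6 ]), 'wrist_torque': array([0.07, 0.02, 0.05]), 'gripper_width': np.float64(85.2)}
side 450.31447777137043 450.31447777137043 319.0477113587029 242.81072321118222 [[0.875, -0.308, 0.373, 270.474], [-0.483, -0.54, 0.689, -520.873], [-0.01, -0.783, -0.622, 590.176], [0.0, 0.0, 0.0, 1.0]]
top 570.169974418371 570.169974418371 316.2136824349168 239.76481571341742 [[-0.004, -0.995, 0.099, 439.9], [-1.0, 0.004, 0.005, 27.006], [-0.005, -0.099, -0.995, 1227.732], [0.0, 0.0, 0.0, 1.0]]
wrist 371.64829954431775 371.64829954431775 320.07256883985576 235.70940946025826 [[0.356, -0.894, -0.274, 300.007], [-0.935, -0.34, -0.103, -581.955], [-0.001, 0.293, -0.956, 372.742], [0.0, 0.0, 0.0, 1.0]]
```

View pics/side0.png

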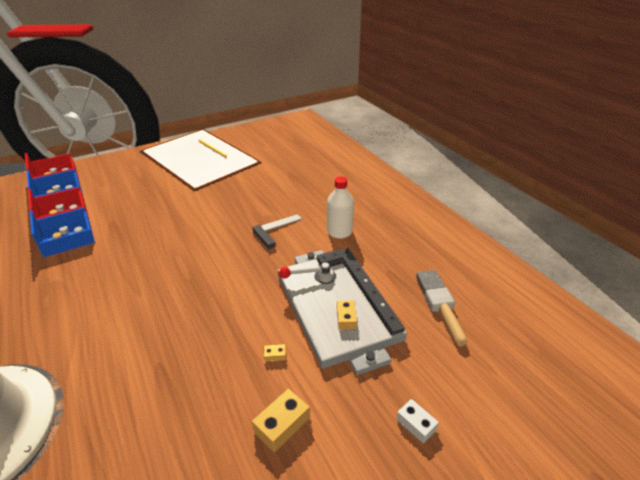

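View pics/top0.png

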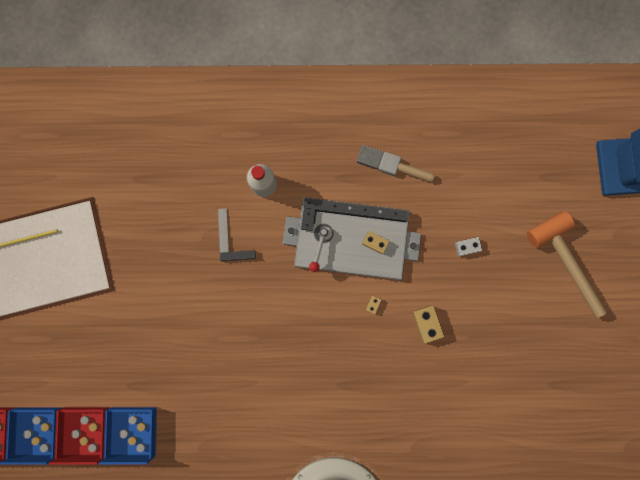

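The top view shows the fixture around (352,240), with the corner at upper left (308,215). The red ball is at (314,266). Four blocks have two holes:
- the brass block on the plate (375,242)
- a small brass block (374,305)
- a large brass block (428,324)
- the aluminium spacer (468,247)

The one on the plate fits the description: it lies on the plate and is about 24 px, or 48 mm, long. I'll confirm with a crop.

```bash
cat > h.py <<'E'
import numpy as np,cv2
from scipy.spatial.transform import Rotation as R
def ray(c,u,v,fish=False):
    x=(u-c["cx"])/c["fx"];y=(v-c["cy"])/c["fy"]
    if fish:
        r=np.hypot(x,y); s=np.sin(r)/max(r,1e-9); d=np.array([x*s,y*s,np.cos(r)])
    else: d=np.array([x,y,1.])
    P=np.array(c["pose"]);return P[:3,3],P[:3,:3]@d
def onz(c,u,v,z,fish=False):
    o,d=ray(c,u,v,fish);t=(z-o[2])/d[2];return o+t*d
def proj(c,p,fish=False):
    P=np.array(c["pose"]);q=P[:3,:3].T@(np.array(p,float)-P[:3,3])
    if fish:
        r=np.hypot(q[0],q[1]);th=np.arctan2(r,q[2]);k=th/max(r,1e-9);x,y=q[0]*k,q[1]*k
    else: x,y=q[0]/q[2],q[1]/q[2]
    return c["cx"]+c["fx"]*x,c["cy"]+c["fy"]*y
E
python3 - <<'E'
from rig import robot
import cv2,numpy as np
c=robot.capture("top");im=c["img"][180:300,270:430]
cv2.imwrite("pics/topc.png",cv2.resize(im,None,fx=5,fy=5,interpolation=cv2.INTER_CUBIC))
c=robot.capture("side");im=c["img"][240:380,270:420]
cv2.imwrite("pics/sidec.png",cv2.resize(im,None,fx=4,fy=4,interpolation=cv2.INTER_CUBIC))
E
```

```text
(no output)
```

View pics/topc.png

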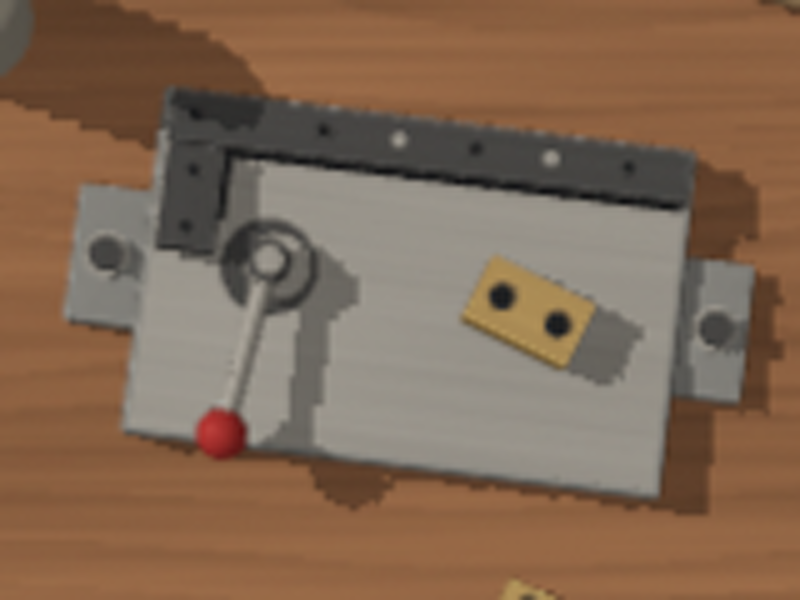

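View pics/sidec.png

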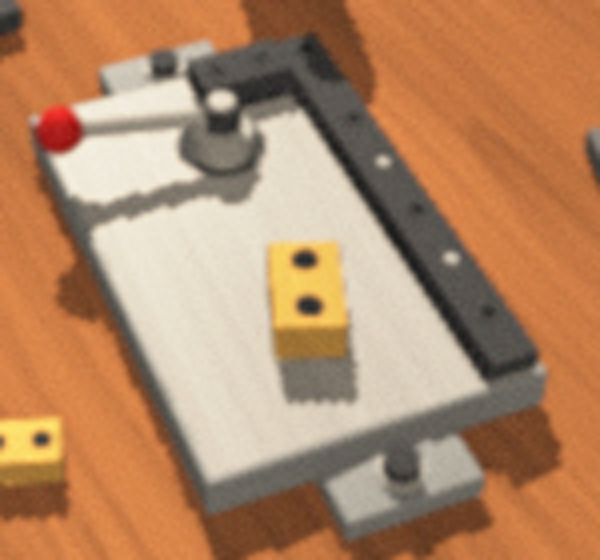

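View pics/wrist0.png

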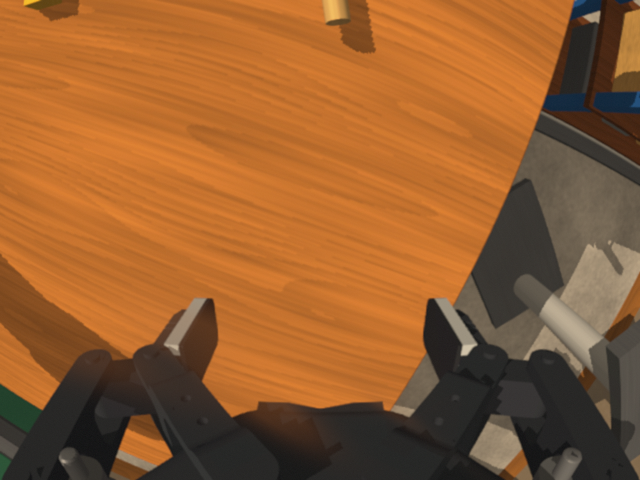

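The crop confirms it: the brass block on the plate has its ends near (478,285) and (582,335) in the crop. Next I'll fit the fixture pose from corner points cast onto planes, using both views.

```bash
cat > fit.py <<'E'
import numpy as np
def rigid(F,W):
    F=np.array(F,float);W=np.array(W,float);a=F-F.mean(0);b=W-W.mean(0)
    th=np.arctan2((a[:,0]*b[:,1]-a[:,1]*b[:,0]).sum(),(a*b).sum())
    Rm=np.array([[np.cos(th),-np.sin(th)],[np.sin(th),np.cos(th)]]);t=W.mean(0)-Rm@F.mean(0)
    return th,t,np.round((F@Rm.T+t)-W,1)
E
python3 - <<'E'
from rig import robot
from h import *;from fit import rigid
t=robot.capture("top");s=robot.capture("side")
T=lambda x,y:((x+.5)/5-.5+270,(y+.5)/5-.5+180)
S=lambda x,y:((x+.5)/4-.5+270,(y+.5)/4-.5+240)
tp=[((123,430),(-95,115,20)),((658,496),(-95,-115,20)),((693,152),(52,-111,30)),((168,92),(52,111,30)),((228,150),(30,85,34))]
sp=[((205,486),(-95,-115,20)),((490,360),(30,-111,30)),((539,353),(52,-111,30)),((30,122),(-95,115,20)),((545,370),(55,-115,20))]
for nm,c,M,pts in(("top",t,T,tp),("side",s,S,sp)):
    W=[onz(c,*M(*p),f[2])[:2] for p,f in pts]
    th,tt,res=rigid([f[:2] for _,f in pts],W);print(nm,np.degrees(th),tt,res.tolist())
    Rm=np.array([[np.cos(th),-np.sin(th)],[np.sin(th),np.cos(th)]])
    g=lambda p,z:np.round(Rm.T@(onz(c,*M(*p),z)[:2]-tt),1)
    # blob detect
    hsv=cv2.cvtColor(c["img"],cv2.COLOR_BGR2HSV)
    if nm=="top":
        x=[(497,257),(597,303),(566,362),(464,313)];print("blank",[g(p,40) for p in x],"holes",g((502,297),40),g((557,325),40),"ball",g((222,433),46),"hub",g((270,260),48.5))
    else:
        x=[(270,244),(340,243),(346,331),(275,329)];print("blank",[g(p,40) for p in x],"holes",g((305,260),40),g((309,305),40),"ball",g((59,129),46),"hub",g((222,102),48.5))
E
```

```text
top -7.023187999262938 [583.49379306 -44.74795277] [[-1.5, 0.9], [-0.8, -1.2], [0.3, 0.8], [0.7, -1.4], [1.3, 0.9]]
blank [array([ -3.8, -33.6]), array([-18.1, -77.2]), array([-44.3, -67. ]), array([-28.9, -22.4])] holes [-20.3 -37.5] [-29.3 -61.6] ball [-91.  72.] hub [-17.3  60.7]
side -6.926457996008333 [582.64746086 -43.7434052 ] [[0.2, -1.1], [-1.2, -3.0], [1.3, 1.1], [-1.2, 4.4], [0.9, -1.3]]
blank [array([-28.8, -23.8]), array([ -1.2, -34.6]), array([-20.1, -79.8]), array([-46. , -67.9])] holes [-19.  -37.9] [-28.  -61.4] ball [-89.9  72.9] hub [-16.3  59. ]
```

Both views agree to about 1 mm. The fixture is at (583, -44) with yaw -7.0°. In fixture axes the blank is at about (-24, -50), turned about -20°, and the lever is at about 0.19 rad. Next I'll write a planner that turns fixture-frame targets into rows.

```bash
cat > plan.py <<'E'
import json,os,numpy as np
from scipy.spatial.transform import Rotation as R
FX=np.array([583.2,-44.4]);TH=np.radians(-7.0)
RF=np.array([[np.cos(TH),-np.sin(TH)],[np.sin(TH),np.cos(TH)]])
def w2f(p): return RF.T@(np.array(p)[:2]-FX)
def f2w(p): return RF@np.array(p,float)+FX
# commanded state: [x,y,z,yaw(world)]
def get():
    return json.load(open("cmd.json")) if os.path.exists("cmd.json") else [230.713,-607.677,245.31,-159.21]
def rows(targets,jaw):
    """targets: list (fx,fy,z,yaw_fixture); prints rows relative to commanded pose"""
    c=get();y=np.radians(c[3]);ax=np.array([np.cos(y),np.sin(y)]);az=np.array([-np.sin(y),np.cos(y)])
    out=[]
    for fx,fy,z,yf in targets:
        d=f2w((fx,fy))-np.array(c[:2]);dy=np.radians(yf-7.0-c[3])
        out.append([d@ax/300,(c[2]-z)/300,d@az/300,0,-dy/1.5,0,jaw])
    out=np.round(out,3)
    print(json.dumps(out.tolist()).replace("0.0,","0,").replace("-0,","0,"))
    r=out[-1];p=np.array(c[:2])+300*(r[0]*ax+r[2]*az)
    json.dump([p[0],p[1],c[2]-300*r[1],c[3]-np.degrees(r[4]*1.5)],open("cmd.json","w"))
def st():
    from rig import robot
    s=robot.sense();p=s["ee_pos"];f=RF.T@s["wrist_force"][:2]
    print("t",round(float(s["time_s"]),2),"F",np.round(w2f(p),1),"z",round(float(p[2]),1),"yawF",round(float(s["tcp_rot"][2]+7),1),"frcF",np.round(f,1),round(float(s["wrist_force"][2]),1),"w",round(float(s["gripper_width"]),1))
E
python3 -c "
from plan import *
from rig import robot;print(robot.tcp_to_tips)
a=np.array([*w2f([230.7,-607.7]),245,-152.2]);b=np.array([-85,-50,150,-180]);m=(a+b)/2
print(m);rows([tuple(m)],.7);print(get());os.remove('cmd.json')"
```

```text
14.0
[-183.11175866 -326.03009538  197.5        -166.1       ]
[[-0.718, 0.159, -0.661, 0, 0.162, 0, 0.7]]
[361.7024422895355, -345.833886650276, 197.61, -173.13287442167902]
```

```bash
echo '[361.7024,-345.8339,197.61,-173.1329]' > cmd.json
```

Emit:
play_rows(
  deltas=[
    [-0.36,0.08,-0.33,0,0.081,0,0.7],
    [-0.718,0.159,-0.661,0,0.162,0,0.7],
    [-0.718,0.159,-0.661,0,0.162,0,0.7],
    [-0.718,0.159,-0.661,0,0.162,0,0.7],
    [-0.718,0.159,-0.661,0,0.162,0,0.7],
    [-0.718,0.159,-0.661,0,0.162,0,0.7],
    [-0.718,0.159,-0.661,0,0.162,0,0.7],
    [-0.718,0.159,-0.661,0,0.162,0,0.7],
    [-0.718,0.159,-0.661,0,0.162,0,0.7],
    [-0.718,0.159,-0.661,0,0.162,0,0.7],
  ],
)

```text
time_s: 1.6
ee_pos: [361.3, -346.5, 197.6]
tcp_rot: [-90.0, 0.0, -173.2]
wrist_force: [0.8, 0.8, -1.4]
gripper_width: 25.7
```

```bash
python3 -c "
from plan import *
st();rows([(-85,-50,150,-180)],.7);print(get())"
```

```text
t 1.6 F [-183.4 -326.8] z 197.6 yawF -166.2 frcF [0.7 0.9] -1.4 w 25.7
[[-0.538, 0.159, -0.815, 0, 0.161, 0, 0.7]]
[492.71046868001304, -83.78982748407196, 149.91000000000003, -186.9698307524094]
```

Emit:
play_rows(
  deltas=[
    [-0.538,0.159,-0.815,0,0.161,0,0.7],
    [-0.538,0.159,-0.815,0,0.161,0,0.7],
    [-0.538,0.159,-0.815,0,0.161,0,0.7],
    [-0.538,0.159,-0.815,0,0.161,0,0.7],
    [-0.538,0.159,-0.815,0,0.161,0,0.7],
    [-0.538,0.159,-0.815,0,0.161,0,0.7],
    [-0.538,0.159,-0.815,0,0.161,0,0.7],
    [-0.538,0.159,-0.815,0,0.161,0,0.7],
  ],
)

```text
time_s: 2.6
ee_pos: [492.2, -85.6, 149.9]
tcp_rot: [-90.0, -0.0, 172.9]
wrist_force: [1.6, -0.6, 0.6]
gripper_width: 25.8
```

```bash
python3 -c "
from plan import *
from rig import robot
from h import *
c=robot.capture('wrist');cv2.imwrite('pics/wrist1.png',c['img']);st();
tr=c
import pickle;pickle.dump(c,open('w1.pkl','wb'))
for f in [(30,-111,30),(30,85,34),(-95,-115,20),(-95,115,20),(-18,60,48.5)]: print(f,np.round(proj(c,[*f2w(f[:2]),f[2]],True)))
"
```

```text
t 2.65 F [-85.2 -52. ] z 150.0 yawF 179.9 frcF [-0.4  0.3] -1.1 w 25.6
(30, -111, 30) [406.  68.]
(30, 85, 34) [124.  80.]
(-95, -115, 20) [403. 242.]
(-95, 115, 20) [114. 242.]
(-18, 60, 48.5) [148. 144.]
```

View pics/wrist1.png

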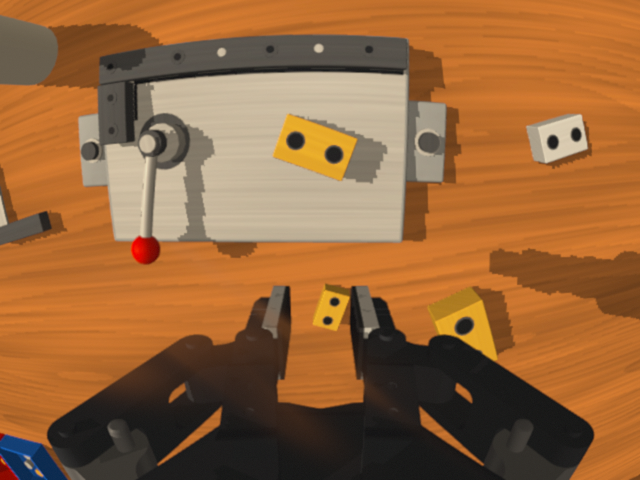

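The wrist view shows the plate corners at (114,241) and (403,241) and the corner edge at (125,82), all within 2 px of the prediction. The blank's corners are at about (290,114), (357,137), (342,181) and (275,156).

```bash
python3 -c "
from plan import *
from h import *
import pickle;c=pickle.load(open('w1.pkl','rb'))
g=lambda p,z:np.round(w2f(onz(c,*p,z,True)),1)
print([g(p,40) for p in [(290,114),(357,138),(342,181),(275,156)]],g((296,140),40),g((334,154),40),'ball',g((146,250),46),'pads',g((270,288),136))
print('small block',g((332,308),10))
rows([(-72,-50,150,-180),(-72,-50,40,-180)],.7)"
```

```text
[array([ -3.3, -34.5]), array([-18.8, -77. ]), array([-46.8, -67.6]), array([-30.2, -24.5])] [-20.1 -38.2] [-29.2 -62.3] ball [-92.3  71.2] pads [-77.5 -32. ]
small block [-154.5  -63. ]
[[-0.043, 0, 0, 0, 0, 0, 0.7], [-0.043, 0.366, 0, 0, 0, 0, 0.7]]
```

Emit:
play_rows(
  deltas=[
    [-0.043,0,0,0,0,0,0.7],
    [-0.043,0.19,0,0,0,0,0.7],
    [-0.043,0.35,0,0,0,0,0.7],
    [-0.043,0.373,0,0,0,0,0.7],
    [-0.043,0.373,0,0,0,0,0.7],
    [-0.043,0.373,0,0,0,0,0.7],
  ],
)

```text
time_s: 3.4
ee_pos: [507.4, -85.7, 39.9]
tcp_rot: [-90.0, 0.2, 173.0]
wrist_force: [-0.1, 0.4, -0.2]
gripper_width: 25.7
```

```bash
python3 -c "
from plan import *
c=get();c[2]=149.91-.373*300;json.dump(c,open('cmd.json','w'))
from rig import robot
from h import *
c=robot.capture('side');cv2.imwrite('pics/s2.png',cv2.resize(c['img'][200:400,240:440],None,fx=3,fy=3));st()
print(get())
rows([(x,-50,38,-180) for x in (-66,-60,-54,-48,-42,-36,-30,-30)],.7)
"
```

```text
t 3.45 F [-70.3 -50.3] z 40.0 yawF 180.0 frcF [-0.2  0.7] 0.1 w 25.5
[505.5151400623208, -85.35519989698444, 38.00999999999999, -186.9698307524094]
[[-0.02, 0, 0, 0, 0, 0, 0.7], [-0.04, 0, 0, 0, 0, 0, 0.7], [-0.06, 0, 0, 0, 0, 0, 0.7], [-0.08, 0, 0, 0, 0, 0, 0.7], [-0.1, 0, 0, 0, 0, 0, 0.7], [-0.12, 0, 0, 0, 0, 0, 0.7], [-0.14, 0, 0, 0, 0, 0, 0.7], [-0.14, 0, 0, 0, 0, 0, 0.7]]
```

View pics/s2.png

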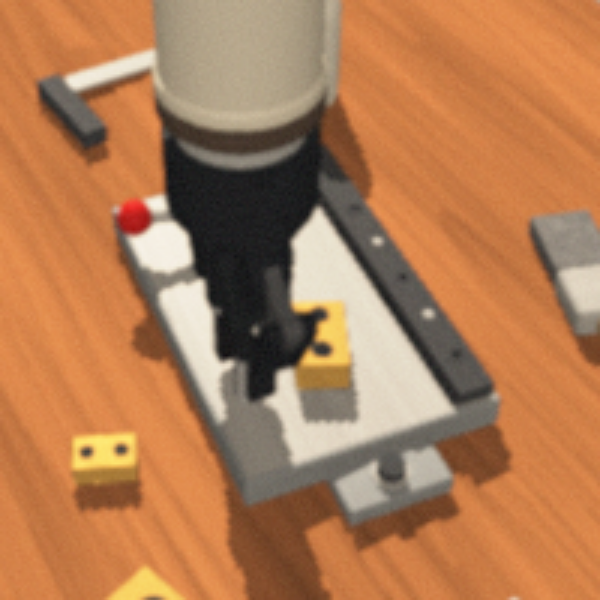

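The fingers are down behind the blank (it shows at about (325,345) in the crop) and clear of it. I'll start the push now.

Emit:
play_rows(
  deltas=[
    [-0.02,0,0,0,0,0,0.7],
    [-0.04,0,0,0,0,0,0.7],
    [-0.06,0,0,0,0,0,0.7],
    [-0.08,0,0,0,0,0,0.7],
    [-0.1,0,0,0,0,0,0.7],
    [-0.12,0,0,0,0,0,0.7],
    [-0.14,0,0,0,0,0,0.7],
    [-0.14,0,0,0,0,0,0.7],
  ],
)

```text
time_s: 4.45
ee_pos: [548.2, -90.3, 38.1]
tcp_rot: [-90.0, 0.1, 173.0]
wrist_force: [0.5, 0.5, -0.2]
gripper_width: 25.8
```

```bash
python3 -c "
from plan import *
from rig import robot
from h import *
c=robot.capture('wrist');cv2.imwrite('pics/w3.png',c['img'])
c=robot.capture('top');cv2.imwrite('pics/t3.png',cv2.resize(c['img'][180:300,270:430],None,fx=5,fy=5,interpolation=cv2.INTER_CUBIC));st()
rows([(x,-50,38,-180) for x in (-27,-23,-19,-16,-15,-15)],.7)
"
```

```text
t 4.55 F [-29.7 -49.9] z 38.1 yawF 180.0 frcF [-0.1  0.2] 0.0 w 25.5
[[-0.01, 0, 0, 0, 0, 0, 0.7], [-0.024, 0, 0, 0, 0, 0, 0.7], [-0.037, 0, 0, 0, 0, 0, 0.7], [-0.047, 0, 0, 0, 0, 0, 0.7], [-0.05, 0, 0, 0, 0, 0, 0.7], [-0.05, 0, 0, 0, 0, 0, 0.7]]
```

View pics/w3.png

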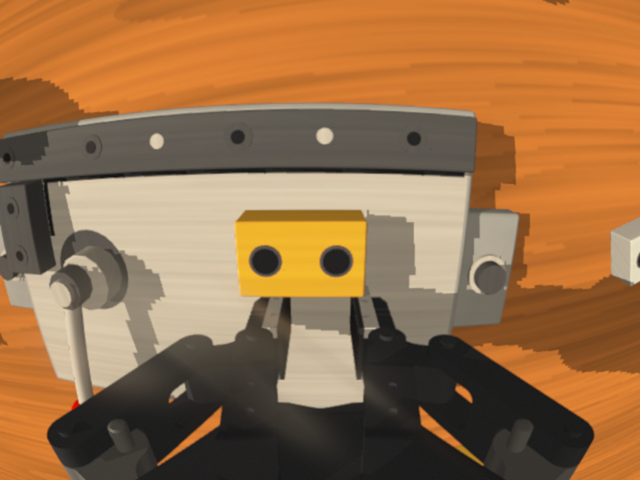

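View pics/t3.png

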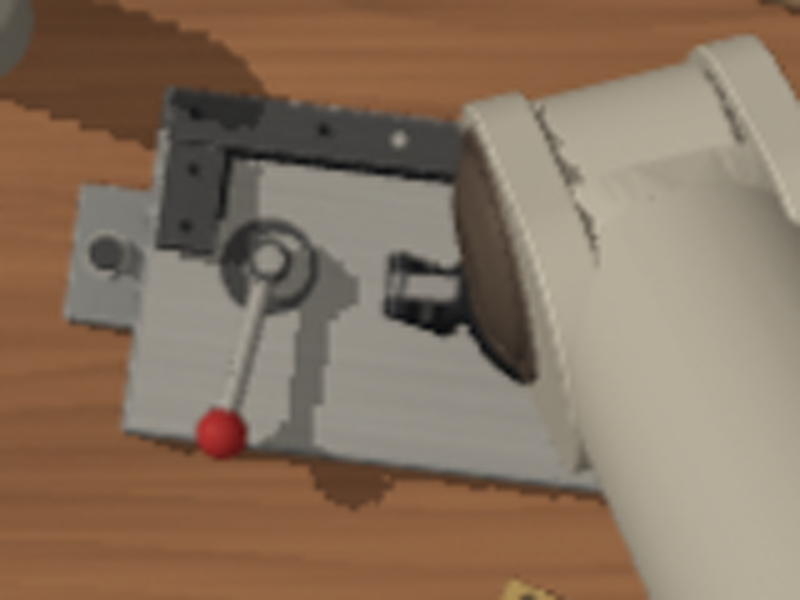

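The fingers have squared the blank up in the wrist view (body 237–366 × 210–297, parallel to the rail). I'll go on to the rail in small steps.

Emit:
play_rows(
  deltas=[
    [-0.01,0,0,0,0,0,0.7],
    [-0.024,0,0,0,0,0,0.7],
    [-0.037,0,0,0,0,0,0.7],
    [-0.047,0,0,0,0,0,0.7],
    [-0.05,0,0,0,0,0,0.7],
    [-0.05,0,0,0,0,0,0.7],
  ],
)

```text
time_s: 5.3
ee_pos: [562.4, -92.3, 38.1]
tcp_rot: [-90.0, 0.0, 173.0]
wrist_force: [0.2, -0.4, -0.3]
gripper_width: 25.6
```

```bash
python3 -c "
from plan import *
from rig import robot
from h import *
c=robot.capture('wrist');cv2.imwrite('pics/w4.png',c['img'][100:400,150:450].repeat(2,0).repeat(2,1))
st()
rows([(x,-50,38,-180) for x in (-14,-13,-12,-11,-11)],.7)
"
```

```text
t 5.35 F [-14.8 -50.1] z 38.1 yawF 180.0 frcF [-0.4  0.2] 0.0 w 25.8
[[-0.004, 0, 0, 0, 0, 0, 0.7], [-0.007, 0, 0, 0, 0, 0, 0.7], [-0.01, 0, 0, 0, 0, 0, 0.7], [-0.014, 0, 0, 0, 0, 0, 0.7], [-0.014, 0, 0, 0, 0, 0, 0.7]]
```

View pics/w4.png

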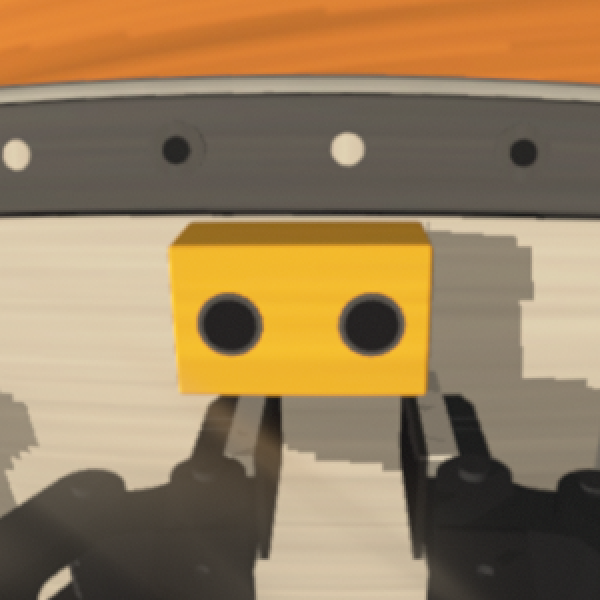

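The blank is a few mm from the rail, so I'll keep pushing gently.

Emit:
play_rows(
  deltas=[
    [-0.004,0,0,0,0,0,0.7],
    [-0.007,0,0,0,0,0,0.7],
    [-0.01,0,0,0,0,0,0.7],
    [-0.014,0,0,0,0,0,0.7],
    [-0.014,0,0,0,0,0,0.7],
  ],
)

```text
time_s: 5.98
ee_pos: [566.1, -92.8, 38.0]
tcp_rot: [-90.0, -0.0, 173.0]
wrist_force: [-2.4, 0.8, 3.1]
gripper_width: 25.8
```

```bash
python3 -c "
from plan import *
from rig import robot
from h import *
c=robot.capture('wrist');cv2.imwrite('pics/w5.png',c['img'][100:400,150:450].repeat(2,0).repeat(2,1))
st()
rows([(x,-50,38,-180) for x in (-10.5,-10,-9.5,-9,-9)],.7)
"
```

```text
t 6.03 F [-11.1 -50.1] z 38.0 yawF 180.0 frcF [-3.2  0.1] 3.0 w 25.6
[[-0.001, 0, 0, 0, 0, 0, 0.7], [-0.003, 0, 0, 0, 0, 0, 0.7], [-0.005, 0, 0, 0, 0, 0, 0.7], [-0.006, 0, 0, 0, 0, 0, 0.7], [-0.006, 0, 0, 0, 0, 0, 0.7]]
```

View pics/w5.png

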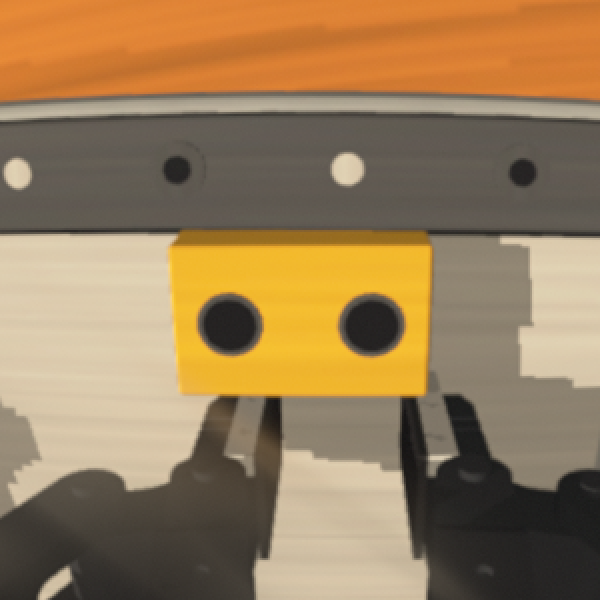

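The force has risen to 3 N with the TCP at x = -11, and the picture shows the blank touching the rail. I'll press 1 mm more, then back off.

Emit:
play_rows(
  deltas=[
    [-0.001,0,0,0,0,0,0.7],
    [-0.003,0,0,0,0,0,0.7],
    [-0.003,0,0,0,0,0,0.7],
    [-0.003,0,0,0,0,0,0.7],
  ],
)

```text
time_s: 6.52
ee_pos: [566.1, -92.8, 37.9]
tcp_rot: [-90.0, -0.1, 173.0]
wrist_force: [-5.7, 0.7, 4.9]
gripper_width: 25.6
```

```bash
python3 -c "
from plan import *
c=get();c[0]-=.9;json.dump(c,open('cmd.json','w'))
from rig import robot
st();print(get(),w2f(get()[:2]))
rows([(-13,-50,38,-180),(-25,-50,38,-180),(-25,-50,120,-180),(-5,-80,120,-180),(13,-105,120,-180)],.7)
"
```

```text
t 6.53 F [-11.  -50.1] z 37.9 yawF 180.0 frcF [-5.7  0. ] 4.9 w 25.6
[567.1495816968475, -93.00004191353378, 38.00999999999999, -186.9698307524094] [-10.00792572 -50.19383851]
[[0.01, 0, -0.001, 0, 0, 0, 0.7], [0.05, 0, -0.001, 0, 0, 0, 0.7], [0.05, -0.273, -0.001, 0, 0, 0, 0.7], [-0.017, -0.273, 0.099, 0, 0, 0, 0.7], [-0.077, -0.273, 0.183, 0, 0, 0, 0.7]]
```

Emit:
play_rows(
  deltas=[
    [0.01,0,-0.001,0,0,0,0.7],
    [0.05,0,-0.001,0,0,0,0.7],
    [0.05,-0.15,-0.001,0,0,0,0.7],
    [0.05,-0.273,-0.001,0,0,0,0.8],
    [-0.017,-0.273,0.099,0,0,0,1],
    [-0.077,-0.273,0.183,0,0,0,1],
    [-0.077,-0.273,0.183,0,0,0,1],
    [-0.077,-0.273,0.183,0,0,0,1],
  ],
)

```text
time_s: 7.52
ee_pos: [582.9, -149.4, 119.7]
tcp_rot: [-90.0, -0.0, 173.0]
wrist_force: [-0.6, 0.0, 0.5]
gripper_width: -0.1
```

```bash
python3 -c "
from plan import *
from rig import robot
from h import *
c=robot.capture('wrist');cv2.imwrite('pics/w6.png',c['img'])
g=lambda p,z:np.round(w2f(onz(c,*p,z,True)),1)
st()
import pickle;pickle.dump(c,open('w6.pkl','wb'))
rows([(13,-105,80,-180),(13,-105,40,-180)],1)
"
```

```text
t 7.58 F [  12.4 -103.8] z 119.7 yawF 180.1 frcF [0.3 0. ] 0.3 w 0.1
[[0, 0.133, 0, 0, 0, 0, 1.0], [0, 0.266, 0, 0, 0, 0, 1.0]]
```

View pics/w6.png

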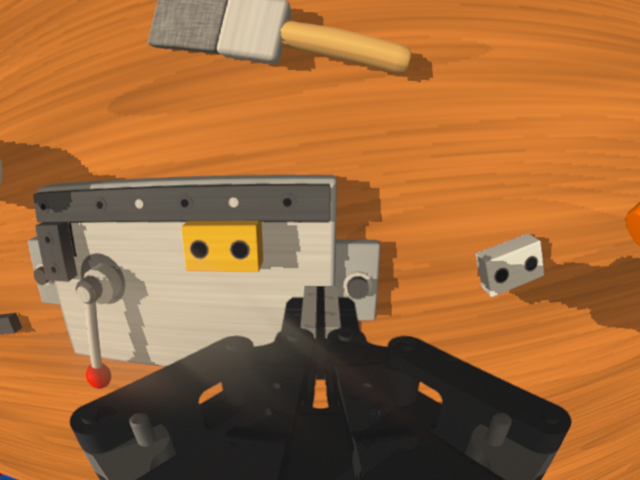

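The blank lies flat on the rail (184–261 × 222–271), and the shut fingers at (320,290) are clear of its end.

Emit:
play_rows(
  deltas=[
    [0,0.133,0,0,0,0,1],
    [0,0.266,0,0,0,0,1],
    [0,0.266,0,0,0,0,1],
    [0,0.266,0,0,0,0,1],
  ],
)

```text
time_s: 8.07
ee_pos: [584.1, -149.2, 41.3]
tcp_rot: [-90.0, 0.1, 173.1]
wrist_force: [0.4, -0.1, -0.2]
gripper_width: 0.1
```

```bash
python3 -c "
from plan import *
from h import *
import pickle;c=pickle.load(open('w6.pkl','rb'))
g=lambda p,z:np.round(w2f(onz(c,*p,z,True)),1)
print([g(p,40) for p in [(261,222),(261,271),(184,271),(200,250),(241,250)]])
st()
rows([(13,y,40,-180) for y in (-100,-95,-90,-85,-80,-75,-70,-65,-60,-60)],1)
"
```

```text
[array([ 31.5, -71. ]), array([  0.6, -69.5]), array([ -0.3, -19.2]), array([ 13.9, -31.7]), array([ 14.2, -57.9])]
t 8.07 F [  13.7 -103.9] z 41.3 yawF 180.1 frcF [ 0.4 -0.1] -0.2 w 0.1
[[0, 0, -0.017, 0, 0, 0, 1.0], [0, 0, -0.034, 0, 0, 0, 1.0], [0, 0, -0.05, 0, 0, 0, 1.0], [0, 0, -0.067, 0, 0, 0, 1.0], [0, 0, -0.084, 0, 0, 0, 1.0], [0, 0, -0.1, 0, 0, 0, 1.0], [0, 0, -0.117, 0, 0, 0, 1.0], [0, 0, -0.134, 0, 0, 0, 1.0], [0, 0, -0.15, 0, 0, 0, 1.0], [0, 0, -0.15, 0, 0, 0, 1.0]]
```

Emit:
play_rows(
  deltas=[
    [0,0,-0.017,0,0,0,1.0],
    [0,0,-0.034,0,0,0,1.0],
    [0,0,-0.05,0,0,0,1.0],
    [0,0,-0.067,0,0,0,1.0],
    [0,0,-0.084,0,0,0,1.0],
    [-0.001,0,-0.1,0,0,0,1.0],
    [-0.002,0,-0.117,0,0,0,1.0],
    [-0.003,0,-0.134,0,0,0,1.0],
    [-0.003,0,-0.15,0,0,0,1.0],
    [-0.003,0,-0.15,0,0,0,1.0],
  ],
)

```text
time_s: 9.32
ee_pos: [589.3, -105.7, 40.0]
tcp_rot: [-90.0, -0.0, 173.0]
wrist_force: [-1.1, -2.1, 0.5]
gripper_width: 0.1
```

```bash
python3 -c "
from plan import *
from h import *
from rig import robot
c=get();c[0]+=.9;json.dump(c,open('cmd.json','w'))
c=robot.capture('wrist');cv2.imwrite('pics/w7.png',c['img'])
st()
rows([(14+i*.2,-60+5*i,40,-180) for i in range(1,10)],1)
"
```

```text
t 9.38 F [ 13.6 -60. ] z 39.9 yawF 180.0 frcF [-2.4 -2.6] 0.5 w -0.1
[[-0.001, 0, -0.017, 0, 0, 0, 1.0], [-0.001, 0, -0.033, 0, 0, 0, 1.0], [-0.002, 0, -0.05, 0, 0, 0, 1.0], [-0.003, 0, -0.067, 0, 0, 0, 1.0], [-0.003, 0, -0.083, 0, 0, 0, 1.0], [-0.004, 0, -0.1, 0, 0, 0, 1.0], [-0.005, 0, -0.117, 0, 0, 0, 1.0], [-0.005, 0, -0.133, 0, 0, 0, 1.0], [-0.006, 0, -0.15, 0, 0, 0, 1.0]]
```

View pics/w7.png

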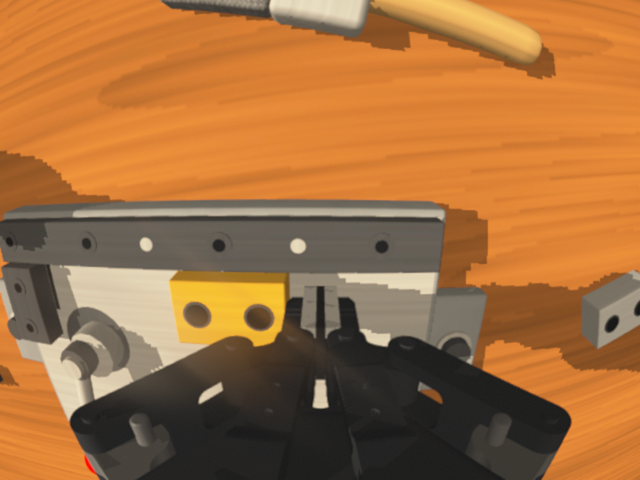

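The blank is sliding flat on the rail (172–288 × 271–343 in view), with side loads of about 2.5 N. I'll continue.

Emit:
play_rows(
  deltas=[
    [0,0,-0.017,0,0,0,1.0],
    [0,0,-0.033,0,0,0,1.0],
    [-0.001,0,-0.05,0,0,0,1.0],
    [-0.001,0,-0.067,0,0,0,1.0],
    [-0.001,0,-0.083,0,0,0,1.0],
    [-0.001,0,-0.1,0,0,0,1.0],
    [-0.002,0,-0.117,0,0,0,1.0],
    [-0.002,0,-0.133,0,0,0,1.0],
    [-0.002,0,-0.15,0,0,0,1.0],
  ],
)

```text
time_s: 10.5
ee_pos: [596.3, -60.2, 40.2]
tcp_rot: [-90.0, 0.0, 173.0]
wrist_force: [-1.9, -1.6, -0.2]
gripper_width: 0.3
```

```bash
python3 -c "
from plan import *
from h import *
from rig import robot
c=get();c[0]-=1.2;json.dump(c,open('cmd.json','w'))
print(w2f(get()[:2]))
c=robot.capture('wrist');cv2.imwrite('pics/w8.png',c['img'])
c=robot.capture('top');cv2.imwrite('pics/t8.png',cv2.resize(c['img'][180:300,270:430],None,fx=5,fy=5,interpolation=cv2.INTER_CUBIC));st()
st()
rows([(14.5,-15+5*i,40,-180) for i in range(1,8)],1)
"
```

```text
[ 14.57582498 -15.11729302]
t 10.6 F [ 15.2 -13.1] z 40.4 yawF 180.1 frcF [0.4 0.4] -1.0 w -0.0
t 10.6 F [ 15.2 -13.1] z 40.4 yawF 180.1 frcF [0.4 0.4] -1.0 w -0.0
[[0, 0, -0.017, 0, 0, 0, 1.0], [0, 0, -0.034, 0, 0, 0, 1.0], [0, 0, -0.05, 0, 0, 0, 1.0], [0, 0, -0.067, 0, 0, 0, 1.0], [0, 0, -0.084, 0, 0, 0, 1.0], [0, 0, -0.1, 0, 0, 0, 1.0], [0, 0, -0.117, 0, 0, 0, 1.0]]
```

View pics/w8.png

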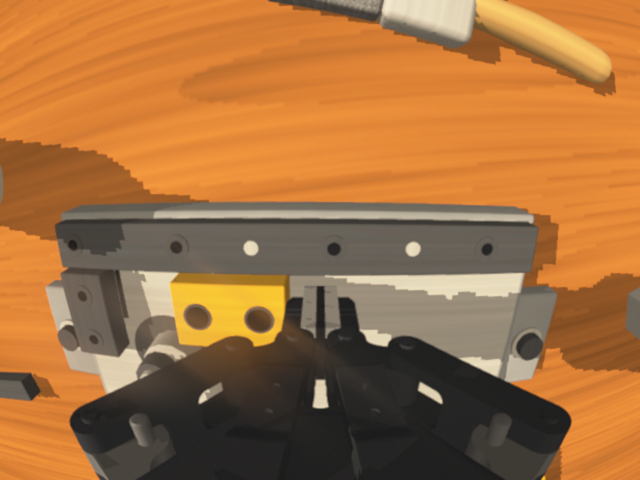

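View pics/t8.png

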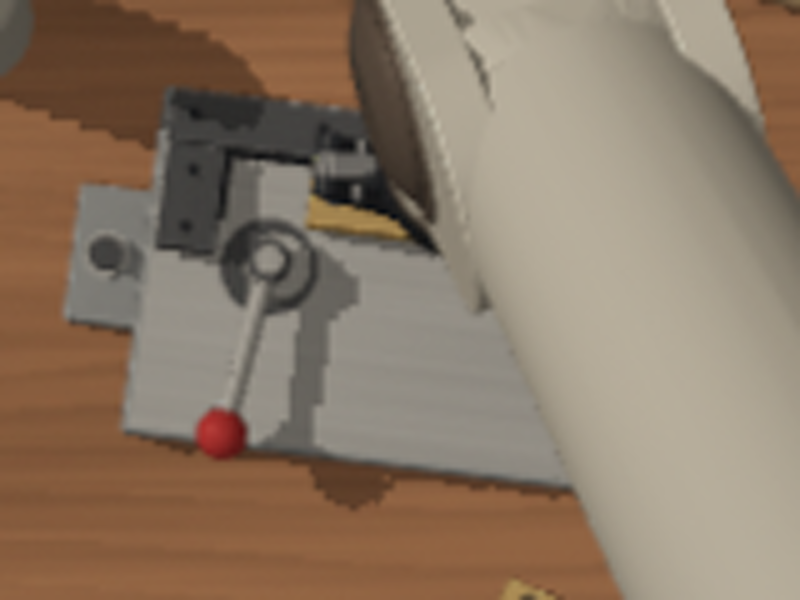

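Emit:
play_rows(
  deltas=[
    [0,0,-0.014,0,0,0,1.0],
    [0,0,-0.027,0,0,0,1.0],
    [-0.001,0,-0.041,0,0,0,1.0],
    [-0.001,0,-0.054,0,0,0,1.0],
    [-0.002,0,-0.068,0,0,0,1.0],
    [-0.002,0,-0.081,0,0,0,1.0],
    [-0.003,0,-0.095,0,0,0,1.0],
    [-0.003,0,-0.108,0,0,0,1.0],
    [-0.003,0,-0.117,0,0,0,1.0],
    [-0.003,0,-0.117,0,0,0,1.0],
  ],
)

```text
time_s: 11.85
ee_pos: [601.0, -25.5, 40.1]
tcp_rot: [-90.0, 0.0, 173.1]
wrist_force: [0.7, -2.2, 0.0]
gripper_width: 0.1
```

```bash
python3 -c "
from plan import *
from h import *
from rig import robot
c=get();c[0]+=.9;json.dump(c,open('cmd.json','w'))
print(w2f(get()[:2]))
c=robot.capture('wrist');cv2.imwrite('pics/w9.png',c['img'][180:380,20:340].repeat(2,0).repeat(2,1))
g=lambda p,z:np.round(w2f(onz(c,*p,z,True)),1)
st()
rows([(15.4,20+1*i,40,-180) for i in range(1,6)],1)
"
```

```text
[15.45063452 20.09238453]
t 11.9 F [15.3 20.9] z 40.0 yawF 180.1 frcF [-0.4 -0.5] -0.3 w 0.3
[[0, 0, -0.003, 0, 0, 0, 1.0], [0, 0, -0.006, 0, 0, 0, 1.0], [0, 0, -0.01, 0, 0, 0, 1.0], [0, 0, -0.013, 0, 0, 0, 1.0], [0, 0, -0.016, 0, 0, 0, 1.0]]
```

View pics/w9.png

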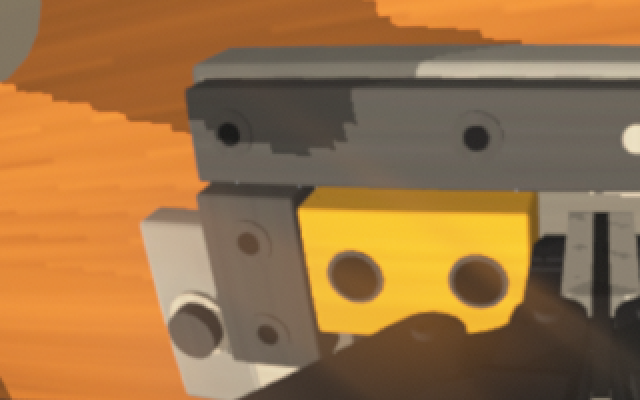

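The blank is almost at the stop. I'll press on slowly and watch the force.

Emit:
play_rows(
  deltas=[
    [0,0,-0.003,0,0,0,1.0],
    [0,0,-0.006,0,0,0,1.0],
    [0,0,-0.01,0,0,0,1.0],
    [0,0,-0.01,0,0,0,1.0],
  ],
)

```text
time_s: 12.4
ee_pos: [601.2, -22.9, 39.9]
tcp_rot: [-90.0, -0.0, 173.1]
wrist_force: [-0.1, -1.6, -0.1]
gripper_width: 0.1
```

```bash
python3 -c "
from plan import *
st();c=get();print(c)"
```

```text
t 12.4 F [15.2 23.6] z 39.9 yawF 180.1 frcF [ 0.1 -1.6] -0.1 w 0.1
[601.5665776959094, -21.5758108599241, 40.109999999999985, -186.9698307524094]
```

Emit:
play_rows(
  deltas=[
    [0,0,-0.003,0,0,0,1.0],
    [0,0,-0.006,0,0,0,1.0],
    [0,0,-0.006,0,0,0,1.0],
  ],
)

```text
time_s: 12.78
ee_pos: [601.3, -22.1, 40.0]
tcp_rot: [-90.0, -0.0, 173.0]
wrist_force: [-1.0, -2.1, -0.6]
gripper_width: 0.2
```

```bash
python3 -c "
from plan import *
from h import *
from rig import robot
c=robot.capture('wrist');cv2.imwrite('pics/w10.png',c['img'][180:380,20:340].repeat(2,0).repeat(2,1))
st();c=get();print(c)"
```

```text
t 12.82 F [15.3 24.4] z 40.0 yawF 180.0 frcF [-1.  -2.6] 0.2 w -0.2
[601.5665776959094, -21.5758108599241, 40.109999999999985, -186.9698307524094]
```

View pics/w10.png

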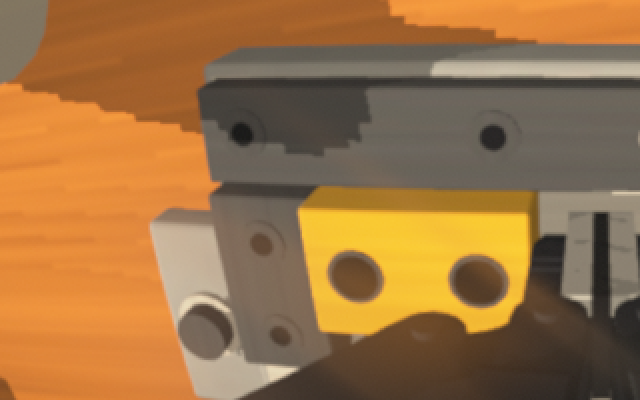

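Emit:
play_rows(
  deltas=[
    [0,0,-0.003,0,0,0,1.0],
    [0,0,-0.005,0,0,0,1.0],
    [0,0,-0.005,0,0,0,1.0],
  ],
)

```text
time_s: 13.2
ee_pos: [601.3, -21.9, 40.0]
tcp_rot: [-89.9, -0.1, 173.0]
wrist_force: [-1.5, -5.5, 1.1]
gripper_width: 0.0
```

```bash
python3 -c "
from plan import *
st()"
```

```text
t 13.2 F [15.2 24.5] z 40.0 yawF 180.0 frcF [-0.8 -5.7] 1.1 w 0.0
```

The position has stalled at y = 24.5 while the force climbs to 5.7 N, so the blank is home on the end stop. I'll back off, lift and look.

```bash
python3 -c "
from plan import *
p=f2w((15.45,26.4));json.dump([p[0],p[1],40.11,-186.97],open('cmd.json','w'))
rows([(15,24,40,-180),(14,0,40,-180),(14,0,140,-180),(-70,-20,160,-180)],1)"
```

```text
[[0.002, 0, 0.008, 0, 0, 0, 1.0], [0.005, 0, 0.088, 0, 0, 0, 1.0], [0.005, -0.333, 0.088, 0, 0, 0, 1.0], [0.285, -0.4, 0.155, 0, 0, 0, 1.0]]
```

Emit:
play_rows(
  deltas=[
    [0,0,0.008,0,0,0,1.0],
    [0.002,0,0.05,0,0,0,1.0],
    [0.005,0,0.088,0,0,0,1.0],
    [0.005,-0.15,0.088,0,0,0,1.0],
    [0.005,-0.333,0.088,0,0,0,1.0],
    [0.15,-0.37,0.12,0,0,0,1.0],
    [0.285,-0.4,0.155,0,0,0,1.0],
    [0.285,-0.4,0.155,0,0,0,1.0],
    [0.285,-0.4,0.155,0,0,0,1.0],
  ],
)

```text
time_s: 14.32
ee_pos: [512.1, -56.4, 160.6]
tcp_rot: [-90.0, 0.1, 173.0]
wrist_force: [0.5, 0.7, -0.7]
gripper_width: -0.0
```

```bash
python3 -c "
from plan import *
from h import *
from rig import robot
import pickle
st()
c=robot.capture('wrist');cv2.imwrite('pics/w11.png',cv2.resize(c['img'][0:270,60:380],None,fx=2.5,fy=2.5,interpolation=cv2.INTER_CUBIC))
pickle.dump(c,open('w11.pkl','wb'))"
```

```text
t 14.32 F [-69.1 -20.6] z 160.6 yawF 180.0 frcF [0.5 0.7] -0.7 w -0.0
```

View pics/w11.png

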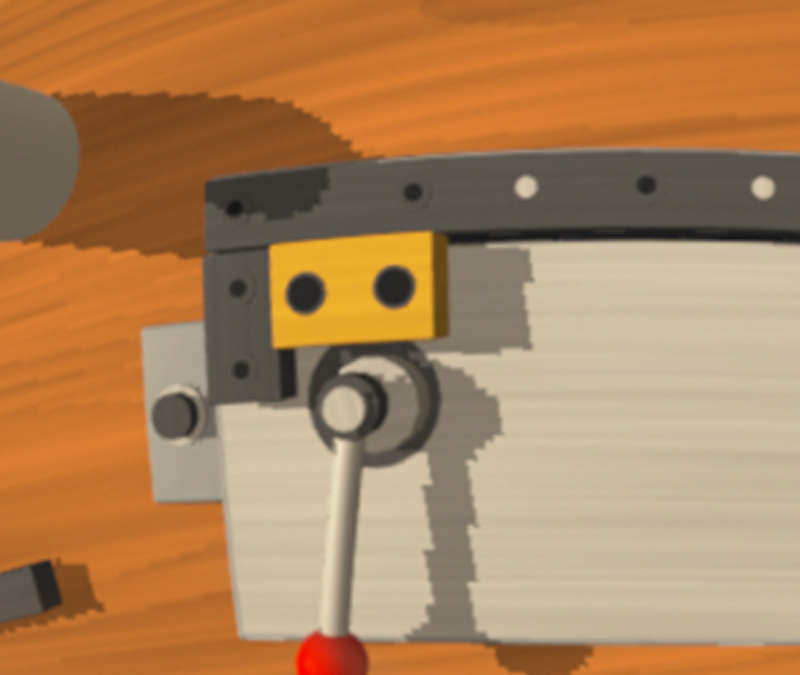

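```bash
python3 -c "
from plan import *
from h import *
import pickle;c=pickle.load(open('w11.pkl','rb'))
g=lambda p,z:np.round(w2f(onz(c,(p[0]+.5)/2.5-.5+60,(p[1]+.5)/2.5-.5,z,True)),1)
for p in [(271,242),(433,231),(435,336),(273,348),(305,293),(394,287)]: print(p,g(p,40))
print('rail pt',g((470,242),30),'stop corner',g((271,247),34),'ball',g((333,664),46),'hub',g((345,405),48.5))
"
```

```text
(271, 242) [30.3 83.7]
(433, 231) [29.6 36.4]
(435, 336) [ 0.9 36.4]
(273, 348) [ 0.2 84. ]
(305, 293) [15.  73.6]
(394, 287) [14.9 47.6]
rail pt [26.9 28.2] stop corner [29.5 86.2] ball [-91.5  71.2] hub [-16.3  60.1]
```

The blank is seated: the hole midpoint is at (15.0, 60.6) against a target of (15, 61), and the edges read 30 and 84, square. The ball is at (-91.5, 71), so the lever is at 0.21 rad. Now I'll plan the lever arc.

```bash
cat >> plan.py <<'E'
def arc(phi,d=23.5,r=75,z=48):
    p=np.radians(phi);rh=np.array([np.cos(p),np.sin(p)]);th=np.array([-np.sin(p),np.cos(p)])
    q=np.array([-17.6,61])+r*rh-d*th
    return (q[0],q[1],z,phi)
E
python3 -c "
from plan import *
a=arc(-188,37)
print(get(),w2f(get()[:2]),a);rows([(a[0],a[1],160,-188),(a[0],a[1],100,-188),a],1)"
```

```text
[511.24129073586005, -55.86062644042852, 160.11, -186.97] [-70.02564094 -20.14476132] (np.float64(-86.72070042009535), np.float64(108.07790111544301), 48, -188)
[[0.055, 0, -0.427, 0, 0.093, 0, 1.0], [0.055, 0.2, -0.427, 0, 0.093, 0, 1.0], [0.055, 0.374, -0.427, 0, 0.093, 0, 1.0]]
```

Emit:
play_rows(
  deltas=[
    [0.055,0,-0.2,0,0.046,0,1.0],
    [0.055,0,-0.4,0,0.093,0,1.0],
    [0.055,0,-0.427,0,0.093,0,1.0],
    [0.055,0,-0.427,0,0.093,0,1.0],
    [0.055,0.2,-0.427,0,0.093,0,1.0],
    [0.055,0.35,-0.427,0,0.093,0,1.0],
    [0.055,0.374,-0.427,0,0.093,0,1.0],
    [0.055,0.374,-0.427,0,0.093,0,1.0],
  ],
)

```text
time_s: 15.38
ee_pos: [510.9, 72.4, 48.2]
tcp_rot: [-90.0, -0.0, 165.0]
wrist_force: [-0.0, -0.4, -0.1]
gripper_width: -0.1
```

```bash
python3 -c "
from plan import *
from h import *
from rig import robot
c=robot.capture('wrist');cv2.imwrite('pics/w12.png',c['img'])
c=robot.capture('top');cv2.imwrite('pics/t12.png',cv2.resize(c['img'][180:300,270:430],None,fx=5,fy=5,interpolation=cv2.INTER_CUBIC));st()
rows([arc(-188,30),arc(-188,24)]+[arc(-188+5*i) for i in range(1,10)],1)"
```

```text
t 15.47 F [-84.9 107.9] z 49.5 yawF 172.0 frcF [-0.1 -0.3] -0.1 w -0.6
[[0, 0, 0.023, 0, 0, 0, 1.0], [0.001, 0, 0.043, 0, 0, 0, 1.0], [0.006, 0, 0.067, 0, -0.058, 0, 1.0], [0.01, 0, 0.089, 0, -0.116, 0, 1.0], [0.012, 0, 0.112, 0, -0.174, 0, 1.0], [0.012, 0, 0.135, 0, -0.232, 0, 1.0], [0.01, 0, 0.158, 0, -0.29, 0, 1.0], [0.006, 0, 0.18, 0, -0.349, 0, 1.0], [0, 0, 0.202, 0, -0.407, 0, 1.0], [-0.008, 0, 0.224, 0, -0.465, 0, 1.0], [-0.017, 0, 0.244, 0, -0.523, 0, 1.0]]
```

View pics/w12.png

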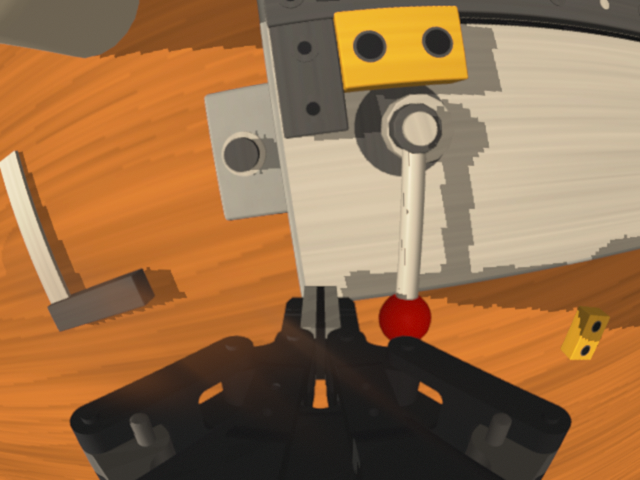

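View pics/t12.png

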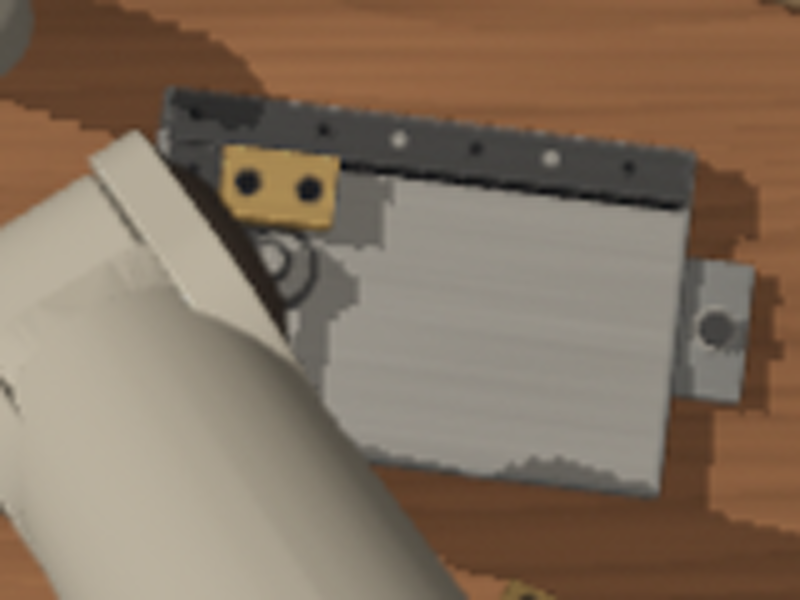

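The shut fingers (320,300) stand beside the red ball (405,318), and the blank is still snug in the corner. I'll raise the tool 5 mm for knuckle clearance over the ball, then push round.

```bash
python3 -c "
from plan import *
a=arc(-188,37);p=f2w(a[:2]);json.dump([p[0],p[1],47.91,-186.97-.093*1.5*57.2958],open('cmd.json','w'))
rows([arc(-188,37,z=53),arc(-188,29,z=53)]+[arc(-188+5*i,z=53) for i in range(0,10)],1)"
```

```text
[[0, -0.017, 0, 0, 0, 0, 1.0], [0, -0.017, 0.027, 0, 0, 0, 1.0], [0, -0.017, 0.045, 0, 0, 0, 1.0], [0.006, -0.017, 0.067, 0, -0.058, 0, 1.0], [0.01, -0.017, 0.09, 0, -0.116, 0, 1.0], [0.012, -0.017, 0.112, 0, -0.174, 0, 1.0], [0.012, -0.017, 0.135, 0, -0.232, 0, 1.0], [0.01, -0.017, 0.158, 0, -0.29, 0, 1.0], [0.006, -0.017, 0.18, 0, -0.349, 0, 1.0], [0, -0.017, 0.203, 0, -0.407, 0, 1.0], [-0.008, -0.017, 0.224, 0, -0.465, 0, 1.0], [-0.018, -0.017, 0.245, 0, -0.523, 0, 1.0]]
```

Emit:
play_rows(
  deltas=[
    [0,-0.017,0,0,0,0,1.0],
    [0,-0.017,0.027,0,0,0,1.0],
    [0,-0.017,0.045,0,0,0,1.0],
    [0.006,-0.017,0.067,0,-0.058,0,1.0],
    [0.01,-0.017,0.09,0,-0.116,0,1.0],
    [0.012,-0.017,0.112,0,-0.174,0,1.0],
    [0.012,-0.017,0.135,0,-0.232,0,1.0],
    [0.01,-0.017,0.158,0,-0.29,0,1.0],
    [0.006,-0.017,0.18,0,-0.349,0,1.0],
    [0,-0.017,0.203,0,-0.407,0,1.0],
    [-0.008,-0.017,0.224,0,-0.465,0,1.0],
    [-0.018,-0.017,0.245,0,-0.523,0,1.0],
  ],
)

```text
time_s: 16.98
ee_pos: [496.7, 0.6, 53.2]
tcp_rot: [-90.0, 0.0, -149.9]
wrist_force: [0.3, 0.5, 0.4]
gripper_width: 0.2
```

```bash
python3 -c "
from plan import *
from h import *
from rig import robot
c=robot.capture('wrist');cv2.imwrite('pics/w13.png',c['img']);st()
rows([arc(-143+4*i,z=53) for i in range(1,11)],1)"
```

```text
t 17.02 F [-91.   32.8] z 53.1 yawF -142.8 frcF [0.9 0.5] 1.1 w 0.1
[[0.005, 0, 0.017, 0, -0.047, 0, 1.0], [0.009, 0, 0.035, 0, -0.093, 0, 1.0], [0.011, 0, 0.053, 0, -0.14, 0, 1.0], [0.012, 0, 0.072, 0, -0.186, 0, 1.0], [0.012, 0, 0.09, 0, -0.233, 0, 1.0], [0.01, 0, 0.108, 0, -0.279, 0, 1.0], [0.008, 0, 0.126, 0, -0.326, 0, 1.0], [0.004, 0, 0.144, 0, -0.373, 0, 1.0], [-0.002, 0, 0.161, 0, -0.419, 0, 1.0], [-0.008, 0, 0.179, 0, -0.466, 0, 1.0]]
```

View pics/w13.png

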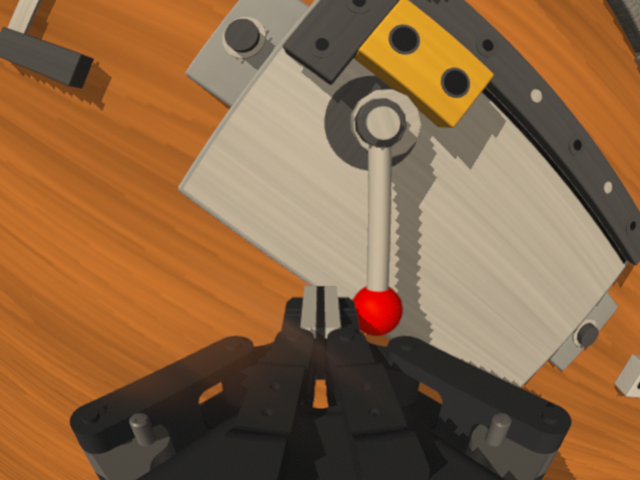

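The lever follows the finger, with the ball at (378,310) touching it. I'll continue the arc.

Emit:
play_rows(
  deltas=[
    [0.005,0,0.017,0,-0.047,0,1.0],
    [0.009,0,0.035,0,-0.093,0,1.0],
    [0.011,0,0.053,0,-0.14,0,1.0],
    [0.012,0,0.072,0,-0.186,0,1.0],
    [0.012,0,0.09,0,-0.233,0,1.0],
    [0.01,0,0.108,0,-0.279,0,1.0],
    [0.008,0,0.126,0,-0.326,0,1.0],
    [0.004,0,0.144,0,-0.373,0,1.0],
    [-0.002,0,0.161,0,-0.419,0,1.0],
    [-0.008,0,0.179,0,-0.466,0,1.0],
    [-0.008,0,0.179,0,-0.466,0,1.0],
  ],
)

```text
time_s: 18.4
ee_pos: [525.1, -44.5, 52.9]
tcp_rot: [-90.0, 0.0, -110.1]
wrist_force: [-1.3, -0.3, 2.1]
gripper_width: -0.3
```

```bash
python3 -c "
from plan import *
from h import *
from rig import robot
c=robot.capture('wrist');cv2.imwrite('pics/w14.png',c['img']);st();print(arc(-103,z=53))
rows([arc(p,z=53) for p in (-100,-97,-94,-92,-90,-90)],1)"
```

```text
t 18.45 F [-57.7  -7.1] z 52.9 yawF -103.1 frcF [-2.1  1.1] 1.0 w 0.1
(np.float64(-57.369025598242914), np.float64(-6.791405081811818), 53, -103)
[[0.003, 0, 0.013, 0, -0.034, 0, 1.0], [0.006, 0, 0.026, 0, -0.069, 0, 1.0], [0.009, 0, 0.04, 0, -0.104, 0, 1.0], [0.01, 0, 0.049, 0, -0.128, 0, 1.0], [0.011, 0, 0.058, 0, -0.151, 0, 1.0], [0.011, 0, 0.058, 0, -0.151, 0, 1.0]]
```

View pics/w14.png

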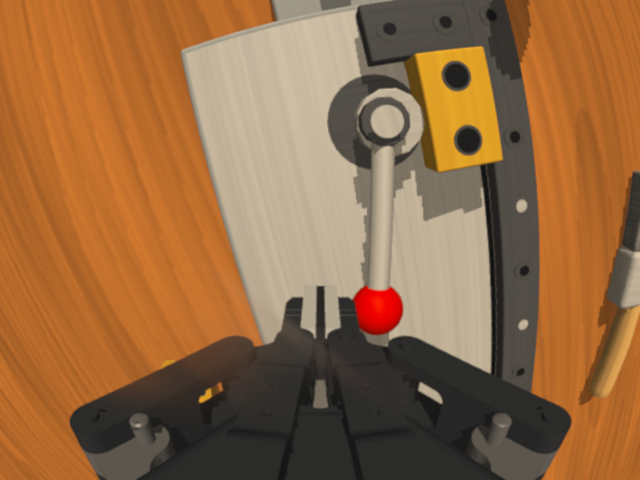

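The lever is at about 1.69 with only light force. I'll take it on to lie along the rail.

Emit:
play_rows(
  deltas=[
    [0.003,0,0.013,0,-0.034,0,1.0],
    [0.006,0,0.026,0,-0.069,0,1.0],
    [0.009,0,0.04,0,-0.104,0,1.0],
    [0.01,0,0.049,0,-0.128,0,1.0],
    [0.011,0,0.058,0,-0.151,0,1.0],
    [0.011,0,0.058,0,-0.151,0,1.0],
  ],
)

```text
time_s: 19.2
ee_pos: [540.5, -53.7, 52.8]
tcp_rot: [-90.0, -0.0, -97.0]
wrist_force: [-4.1, 1.2, 2.0]
gripper_width: -0.4
```

```bash
python3 -c "
from plan import *
from h import *
from rig import robot
c=robot.capture('wrist');cv2.imwrite('pics/w15.png',c['img']);st();print(arc(-90,z=53))
g=lambda p,z:np.round(w2f(onz(c,*p,z,True)),1)
rows([arc(-90,d=22.5,z=53),arc(-90,d=22,z=53)],1)"
```

```text
t 19.25 F [-41.2 -14.5] z 52.9 yawF -90.0 frcF [-3.9  0.1] 3.3 w 0.0
(np.float64(-41.099999999999994), np.float64(-14.000000000000002), 53, -90)
[[0, 0, 0.003, 0, 0, 0, 1.0], [0, 0, 0.005, 0, 0, 0, 1.0]]
```

View pics/w15.png

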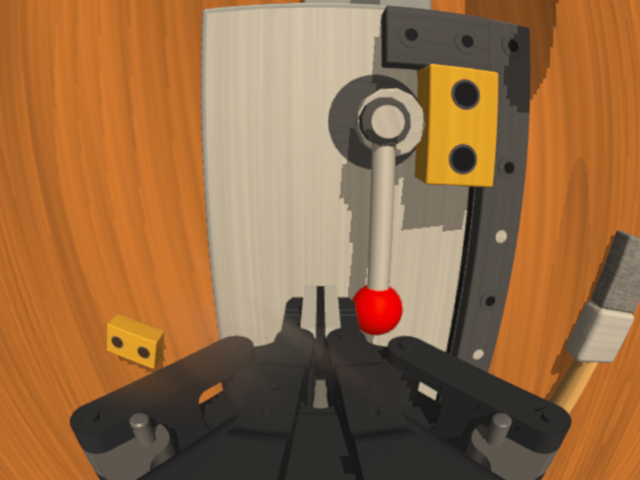

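Emit:
play_rows(
  deltas=[
    [0,0,0.003,0,0,0,1.0],
    [0,0,0.005,0,0,0,1.0],
    [0,0,0.005,0,0,0,1.0],
  ],
)

```text
time_s: 19.62
ee_pos: [542.1, -54.1, 52.9]
tcp_rot: [-90.0, -0.0, -97.0]
wrist_force: [-4.3, -1.7, 2.6]
gripper_width: -0.1
```

```bash
python3 -c "
from plan import *
st();print(w2f(get()[:2]))
rows([arc(-90,d=28,z=53),arc(-90,d=45,z=53),arc(-90,d=45,z=180),(-110,0,200,-90)],1)"
```

```text
t 19.62 F [-39.6 -14.6] z 52.9 yawF -90.0 frcF [-4.  -2.2] 2.6 w -0.1
[-39.61466451 -14.03153849]
[[0, 0, -0.02, 0, 0, 0, 1.0], [0, 0, -0.077, 0, 0, 0, 1.0], [0, -0.423, -0.077, 0, 0, 0, 1.0], [-0.047, -0.49, -0.235, 0, 0, 0, 1.0]]
```

The TCP is at x = -39.6, so the lever is at about 1.93. I'll retreat sideways, then up.

Emit:
play_rows(
  deltas=[
    [0,0,-0.02,0,0,0,1.0],
    [0,0,-0.077,0,0,0,1.0],
    [0,0,-0.077,0,0,0,1.0],
    [0,-0.2,-0.077,0,0,0,1.0],
    [0,-0.423,-0.077,0,0,0,1.0],
    [-0.047,-0.49,-0.235,0,0,0,1.0],
    [-0.047,-0.49,-0.235,0,0,0,1.0],
    [-0.047,-0.49,-0.235,0,0,0,1.0],
    [-0.047,-0.49,-0.235,0,0,0,1.0],
  ],
)

```text
time_s: 20.75
ee_pos: [474.8, -31.5, 199.6]
tcp_rot: [-90.0, 0.1, -97.0]
wrist_force: [-0.5, 0.3, -1.0]
gripper_width: 0.2
```

```bash
python3 -c "
from plan import *
from h import *
from rig import robot
import pickle
st()
c=robot.capture('wrist');cv2.imwrite('pics/w16.png',c['img']);pickle.dump(c,open('w16.pkl','wb'))
c=robot.capture('side');cv2.imwrite('pics/s16.png',c['img'])
c=robot.capture('top');cv2.imwrite('pics/t16.png',c['img'])"
```

```text
t 20.75 F [-109.2   -0.4] z 199.6 yawF -90.0 frcF [-0.5  0.2] -1.0 w 0.2
```

View pics/w16.png

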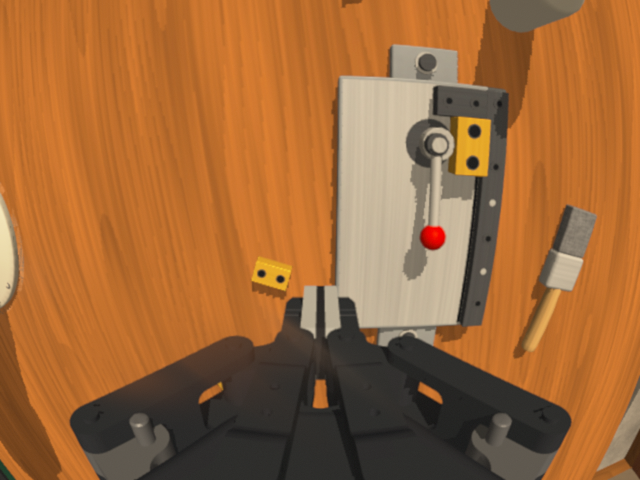

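View pics/t16.png

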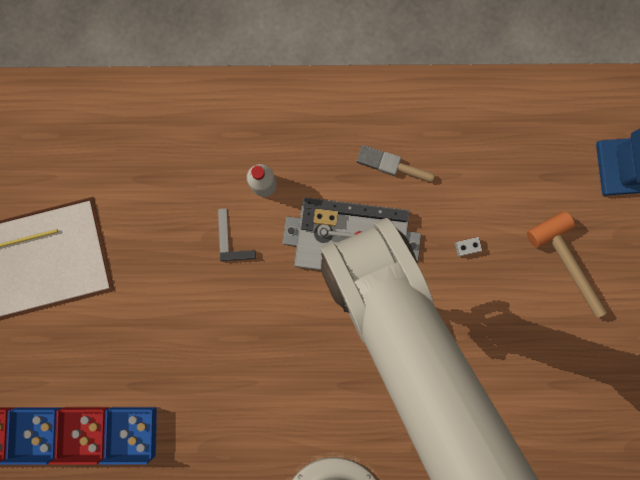

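View pics/s16.png

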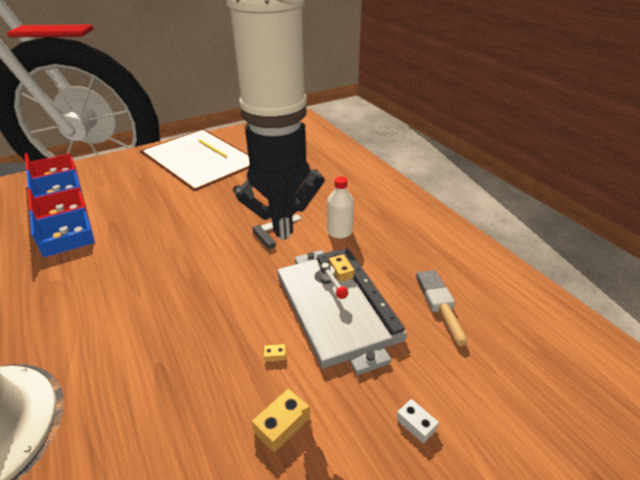

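```bash
python3 -c "
from plan import *
from h import *
import pickle;c=pickle.load(open('w16.pkl','rb'))
g=lambda p,z:np.round(w2f(onz(c,*p,z,True)),1)
b=g((432.5,237.5),46);h=g((440,146),48.5);print('ball',b,'hub',h,'a from axis',np.arctan2(b[1]-61,b[0]+17.6)+3.49,'a from hub',np.arctan2(b[1]-h[1],b[0]-h[0])+3.49)
print('holes',g((474.5,131),40),g((473,163),40),'stop corner',g((459,115),34))
im=c['img'][60:260,320:520];cv2.imwrite('pics/w16c.png',cv2.resize(im,None,fx=3,fy=3,interpolation=cv2.INTER_CUBIC))"
```

```text
ball [-17.1 -14.7] hub [-16.7  60. ] a from axis 1.9258085969718477 a from hub 1.913848972041122
holes [15.8 73.7] [16.  47.3] stop corner [ 3.8 86. ]
```

View pics/w16c.png

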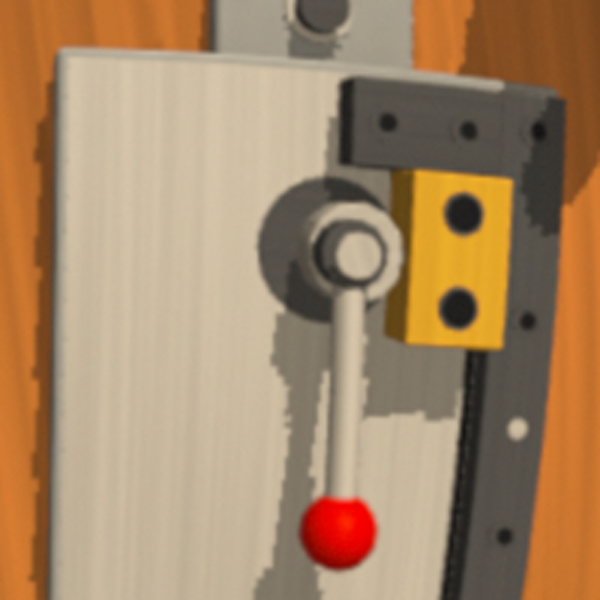

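The lever is at 1.92 and the blank's hole midpoint at (15.9, 60.5), which carries the same ~1 mm offset as the known hub. The blank sits in the corner and nothing else has moved, so I'll hand in.

```bash
python3 -c "
from rig import robot
print(robot.hand_in())"
```

```text
the job is handed in; nothing more can be done
None
```

The fixture is loaded and I handed the job in at about 21 s of the 64 s allowed; the hand-in gave no verdict.

- **Across to the rail:** I pushed the blank with two spread fingertips, which squared it up, until it pressed on the rail at about 6 N.
- **Along the rail:** I pushed its end with shut fingers until it stopped moving against the end stop, also at about 6 N.
- **Cam lever:** I swung it round by the red ball until it lay along the rail, then backed the arm clear.

**Last checks:**
- **Lever:** it measures about 1.92 rad, past the 1.6 where it is tight.
- **Blank:** its hole midpoint reads (15.9, 60.5) mm in fixture axes against the seat at (15, 61). Before clamping it read (15.0, 60.6). The known hub reads about 1 mm off in the same picture, so the difference is measurement error.
- **Bystanders:** the bottle, brush, square and spacer show no movement in the top and side pictures.

No check failed. The force while clamping stayed at only 4–5 N, so the clamping itself is judged from the lever angle and the pictures.

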